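Put the dye press back together

ROBOT

A 6-joint arm with a two-finger parallel gripper is mounted at the origin on the work surface. World frame = base frame: x ahead of the robot, y to its left, z up, the work surface at z = 0. Lengths are in mm, angles in rad, forces in N, time in s.
With the tool pointing down it reaches from about 325 to 1000 mm from the base axis. Payload 5.1 kg.
Tool frame: the origin (TCP) lies midway between the tips of the shut fingers; the grasp point (between the pads) lies 19 mm behind it; y points along the fingers, z is the direction in which the jaws open and shut, and the axes are right-handed (so a half turn about y gives the same grasp; the last joint's range is limited). The gripper opens to 85 mm and grips with 20 to 120 N. Pads are 22 mm wide; open, the fingers measure 114 mm over their backs; the gripper's body (76 mm by 85 mm) begins 54 mm behind the grasp point. The pads swing forward as they close: fully open they stand 13 mm farther back than shut.
Start: joints at [1.042, 0.124, 1.65, -0, 1.367, -0.083], TCP at [280.285, 586.451, 231.322] pointing down, gripper open.
Joint ranges: [-2.61, 2.61], [-1.02, 2.33], [0.03, 2.71], [-1.35, 4.49], [0.32, 2.68], [-2.91, 2.91]. Speed limits (rad/s): [2.57, 2.57, 3.14, 3.14, 3.14, 3.14].

INTERFACE

Orientations are given as [roll, pitch, yaw] about the fixed x, y, z axes, in that order (R = Rz(yaw) Ry(pitch) Rx(roll)).
In Python, from workcell import arm gives the robot as it stands.
- The arm moves only by the tool move_arm, never from a script. Its argument "commands" is one flat list of numbers, 4 for each row, row after row: the shift along the tool's x, y, z in m, then the turn about the tool's y in rad. In form: [dx, dy, dz, roll, dx, dy, dz, roll, ...]. A call has 1 to 20 rows; each row is the pose to reach, as a shift and turn from the pose commanded when the call began, along the tool's axes at that moment; what a row does not reach only later rows make up. A row lasts 1/8 s, in which the tool goes at most 62.5 mm and 10.7 degrees, less where a joint would pass 70% of its speed; a pose out of reach is approached as far as the arm can. A call with a gripper value outside its range is refused whole. "claw" is the opening, from 0 (shut) to 1 (fully open), set as the call begins (left out, the last holds). The fingers move at their own pace and stop on an object; "newtons" is the grip in N (left out, the last holds). Time passes only in rows, so rows that repeat a pose let the fingers close. It gives the time, the measured TCP pose, the force and the opening at its end, in the units of the state.
- arm.observe(): the state, without advancing time (a new reading comes with each control period).
- arm.snapshot(name): name is "scene" or "top"; returns the picture (384x512x3 uint8, red, green, blue); there is no depth.
- arm.calibration(name): a dict with "fx", "fy", "cx", "cy" (pixels), "pose" (4x4, takes a point from camera to world coordinates). Camera axes: x right, y down, z forward; pixel columns grow to the right and rows downward; lengths in mm; the calibration is good to about 2 mm. A picture is of the moment at which its call begins. calibration takes no time and is no camera call.
- arm.hand_in(): hands the job in, once; it reports no verdict.
The state is a dict: "t": time; "joints": joint angles; "qvel": joint speeds; "joint_torque": joint torques, N m; "position": TCP position; "tool_rot": TCP orientation; "wrist_force": force on the tool from outside, world axes, zero at the start; "torque": the same for the moment, N m; "finger_gap": opening from 0.0 (shut) to 1.0 (fully open).
Only numpy, scipy, OpenCV 4.12 (cv2) and the standard library are available. Lean on these libraries where they do the work, as an engineer would, in place of code of your own. Each camera call takes 0.05 s, during which the arm holds its last target. There are 200 camera calls.

TASK

Put the wooden clamp press for fold-dyeing back together: lower the thick drilled board over all four posts of the press base until it lies flat on the base, then lower the thin drilled board over the same posts until it lies flat on the thick one. Set the boards down, do not drop them, and leave the blank board without holes where it is.

Things in the scene. Friction and masses are not known exactly. Their poses are not given: they have to be found in the camera images.
- base_seat (a point): Press base: fixed wooden slab 220 x 120 x 18 mm with four upright steel posts. Point: centre of the slab's top face, 18 mm above the table; x along the 220 mm length, z up. Posts at x = +-58, y = +-27 mm, 10 mm thick, rising 45 mm above the top face, tapered over the last 8 mm. It stands anywhere among the boards.
- thick_centre (a point): Thick drilled board: loose plywood, 200 x 104 x 20 mm, 0.23 kg, lying flat. H-shaped from above: two broad ends and a middle waist 44 mm wide, 68 mm long, to pinch from above. Four 25 mm through holes at x = +-58, y = +-27 mm; fits the posts either way round, 7 mm to spare all round. Point: board centre, 10 mm above its underside; x along its length, y across the waist, z up.
- thin_centre (a point): Thin drilled board: like the thick one but 166 x 90 x 12 mm, 0.10 kg; same waist (44 mm wide, 68 mm long) and same four 25 mm holes at x = +-58, y = +-27 mm; either way round fits. Point: board centre, 6 mm above its underside; x along its length, y across the waist, z up.
- blank_centre (a point): Blank board: the same outline, thickness and wood as the thin board (166 x 90 x 12 mm, 44 mm waist) but with no holes. Not needed; it stays where it is. This point is its centre, half-way up; axes as for the thin board.
There are look-alikes about, which are no part of the job. What is shaped like the part that bears thin_centre but blue or purple is not meant.

How it is judged (in metres and radians):
On the way, in this order (a step that is already met when the one before it is completed fails the run):
1. the thick board lies flat on the base, over all four posts (z of thick_centre in the frame of base_seat between 0.004 and 0.015 m and horizontal distance between thick_centre and base_seat below 0.014 m and angle between thick_centre's own z axis and vertical below 0.07 rad and angle between the x axis of thick_centre and the x axis of base_seat, either way round below 0.2 rad), for 0.2 s.
2. the thin board lies flat on the thick one, over the same posts (z of thin_centre in the frame of base_seat between 0.021 and 0.031 m and horizontal distance between thin_centre and base_seat below 0.014 m and angle between thin_centre's own z axis and vertical below 0.07 rad and angle between the x axis of thin_centre and the x axis of base_seat, either way round below 0.2 rad), for 0.2 s.
At the end, for the whole second after the job is handed in: Each board lies flat and at rest, the thick one on the base and the thin one on the thick, all posts through: centre within 14 mm of the base's seen from above and 5 mm in height, turned under 0.2 rad, tilted under 0.07 rad. The blank board is within 30 mm of its start (all of step 1 and all of step 2 and distance of blank_centre from where it was at the start of the episode below 0.03 m and linear speed of each of thick_board, thin_board below 0.02 m/s); the robot touches nothing.
It fails at once if a board is dropped (falls free of the fingers at more than 0.75 m/s, a fall of about 30 mm) ((linear speed of thick_board above 0.75 m/s and contact force between the fingers and thick_board below 0.05 N) or (linear speed of thin_board above 0.75 m/s and contact force between the fingers and thin_board below 0.05 N)).
It fails at once if the blank board is moved 30 mm or more (not (distance of blank_centre from where it was at the start of the episode below 0.03 m)).
It also fails if it takes over 64 s, if anything falls off the work surface, if the arm or the gripper's body presses on something with over 40 N, if the wrist force passes 120 N, or if a joint passes its speed limit or range.

## Working session

There is one attempt and no reset: what is moved stays moved. The work goes in short steps, Python scripts to look and compute and a tool call to move; the robot and the scene stay as the last step left them, time stands still between calls to the robot, and variables do not carry over. Pictures are saved under pics/ and viewed, about 8 in all and at most 12, crops included, and the job is handed in when it is done.

Besides the shell and the picture viewer there is one more tool, called as a command line: name --argument value ..., lists and objects as JSON in quotes. move_arm: Moves the arm, as the interface text tells. Its arguments: {"type":"object","properties":{"commands":{"type":"array"},"claw":{"type":"number"},"newtons":{"type":"number"}},"required":["commands"]}

```bash
mkdir -p pics; python3 - <<'E'
from workcell import arm
import cv2,numpy as np
np.set_printoptions(suppress=True,precision=3)
for n in("scene","top"):
    cv2.imwrite(f"pics/{n}0.png",arm.snapshot(n)[:,:,::-1]); c=arm.calibration(n); print(n,c)
s=arm.observe();print({k:s[k] for k in("t","position","tool_rot","finger_gap","joints","wrist_force")})
E
```

```text
scene {'fx': 398.9306348018774, 'fy': 398.9306348018774, 'cx': 257.77964124033366, 'cy': 196.23854233044784, 'pose': array([[  -0.014,    0.762,   -0.647, 1283.752],
       [   1.   ,    0.008,   -0.014,  114.41 ],
       [  -0.005,   -0.647,   -0.762, 1105.409],
       [   0.   ,    0.   ,    0.   ,    1.   ]])}
top {'fx': 357.5272295261822, 'fy': 357.5272295261822, 'cx': 257.4139188397177, 'cy': 187.88181496533724, 'pose': array([[   0.018,   -0.996,    0.084,  287.924],
       [  -1.   ,   -0.017,    0.016,   67.272],
       [  -0.015,   -0.084,   -0.996, 1379.092],
       [   0.   ,    0.   ,    0.   ,    1.   ]])}
{'t': 0.1, 'position': array([280.017, 585.968, 230.171]), 'tool_rot': array([-1.573,  0.   , -0.446]), 'finger_gap': 0.9956699868314048, 'joints': array([ 1.042,  0.124,  1.652, -0.   ,  1.368, -0.083]), 'wrist_force': array([-0.6  ,  0.057,  0.458])}
```

View pics/scene0.png

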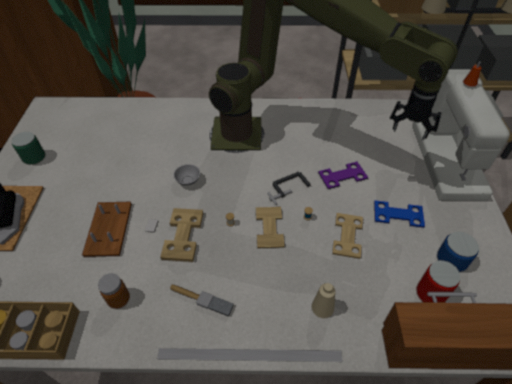

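View pics/top0.png

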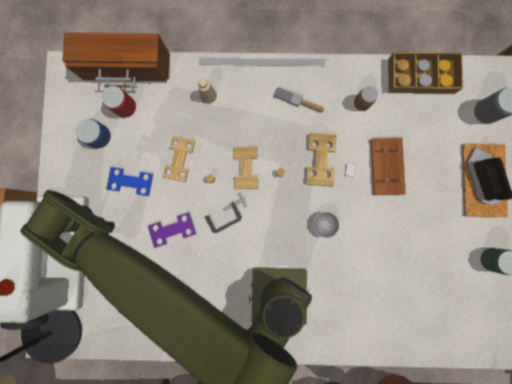

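The top view shows these candidates:
- **Thick board:** (321,160).
- **Thin board:** (179,159), which has holes.
- **Blank board:** (246,167), which has no holes.
- **Look-alikes:** blue (130,181) and purple (172,230).
- **Base:** the reddish slab with posts at (388,166).

Next I'll check the choice in one close crop and measure.

```bash
cat > h.py <<'E'
from workcell import arm
import cv2,numpy as np
np.set_printoptions(suppress=True,precision=3)
def toplane(n,uv,z):
    c=arm.calibration(n);T=np.array(c["pose"]);uv=np.atleast_2d(uv).astype(float)
    d=np.c_[(uv[:,0]-c["cx"])/c["fx"],(uv[:,1]-c["cy"])/c["fy"],np.ones(len(uv))]@T[:3,:3].T
    o=T[:3,3];return (o+d*((z-o[2])/d[:,2])[:,None])[:,:2]
def project(n,P):
    c=arm.calibration(n);T=np.array(c["pose"]);q=(np.atleast_2d(P)-T[:3,3])@T[:3,:3]
    return np.c_[c["fx"]*q[:,0]/q[:,2]+c["cx"],c["fy"]*q[:,1]/q[:,2]+c["cy"]]
def rectified(n,im,ctr,z,half=130,s=2,yaw=0.):
    "metric view of plane z: image x = local x, image y = -local y, s px/mm"
    g=np.array([[-half,half],[half,half],[half,-half],[-half,-half]],float)
    R=np.array([[np.cos(yaw),-np.sin(yaw)],[np.sin(yaw),np.cos(yaw)]])
    w=g@R.T+ctr;uv=project(n,np.c_[w,np.full(4,z)])
    N=2*half*s
    H=cv2.getPerspectiveTransform(uv.astype(np.float32),np.float32([[0,0],[N,0],[N,N],[0,N]]))
    return cv2.warpPerspective(im,H,(N,N),flags=cv2.INTER_CUBIC)
E
python3 - <<'E'
from h import *
im=arm.snapshot("top");hsv=cv2.cvtColor(im,cv2.COLOR_RGB2HSV)
for nm,(u,v),z,box in(("thick",(321,160),20,35),("thin",(179,159),12,28),("blank",(246,167),12,28),("base",(388,166),18,36)):
    x0,y0=u-box,v-box;sub=hsv[y0:y0+2*box,x0:x0+2*box]
    m=((sub[...,1]>75)&(sub[...,0]<30)&(sub[...,2]>50)).astype(np.uint8)
    k,l,st,cn=cv2.connectedComponentsWithStats(m)
    i=1+np.argmax(st[1:,4]);ys,xs=np.where(l==i)
    W=toplane("top",np.c_[xs+x0,ys+y0],z).astype(np.float32)
    print(nm,"rect",cv2.minAreaRect(W),"centroid",W.mean(0), "blobs",st[1:,4])
b=[(321,160,20),(179,159,12),(246,167,12),(388,166,18)]
t=[rectified("top",im,toplane("top",(u,v),z)[0],z,130,1.5 and 1) for u,v,z in b]
o=np.vstack([np.hstack(t[:2]),np.hstack(t[2:])])
cv2.imwrite("pics/crop1.png",cv2.resize(o[...,::-1],(600,600),interpolation=cv2.INTER_CUBIC))
print([toplane("top",(u,v),z)[0] for u,v,z in b])
E
```

```text
thick rect ((517.6852416992188, -150.98695373535156), (104.79476165771484, 198.65652465820312), 86.35955047607422) centroid [ 516.984 -151.31 ] blobs [1029]
thin rect ((513.0191040039062, 397.65087890625), (89.90489959716797, 164.12893676757812), 79.27190399169922) centroid [512.734 397.638] blobs [648   3]
blank rect ((482.92095947265625, 136.78936767578125), (163.33203125, 86.49398040771484), 2.938603401184082) centroid [482.078 136.699] blobs [762]
base rect ((496.143798828125, -406.52252197265625), (217.9860076904297, 121.76775360107422), 2.3891427516937256) centroid [ 495.219 -406.472] blobs [1785]
[array([ 514.063, -152.559]), array([510.693, 395.225]), array([483.573, 134.713]), array([ 495.243, -408.258])]
```

View pics/crop1.png

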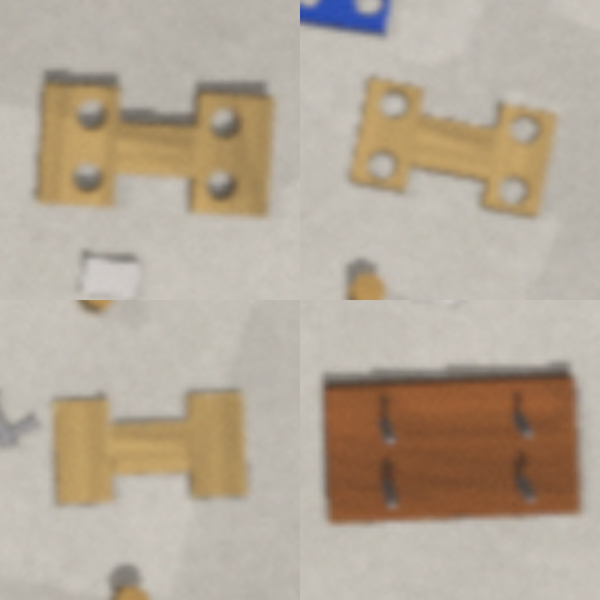

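All four outlines match the given sizes to within 4 mm. Top-left has four holes and is the thick board, top-right has four holes and is the thin one, bottom-left has none and is the blank, and bottom-right is the base with posts. I'll move above the thick board at (517.7,-151), yaw -3.6°.

move_arm --commands '[0.1, 0.02, -0.106, -0.07, 0.2, 0.04, -0.211, -0.14, 0.3, 0.06, -0.317, -0.22, 0.4, 0.085, -0.423, -0.29, 0.5, 0.105, -0.529, -0.36, 0.5323, 0.1113, -0.5629, -0.3825, 0.5323, 0.1113, -0.5629, -0.3825, 0.5323, 0.1113, -0.5629, -0.3825, 0.5323, 0.1113, -0.5629, -0.3825, 0.5323, 0.1113, -0.5629, -0.3825, 0.5323, 0.1113, -0.5629, -0.3825, 0.5323, 0.1113, -0.5629, -0.3825, 0.5323, 0.1113, -0.5629, -0.3825, 0.5323, 0.1113, -0.5629, -0.3825, 0.5323, 0.1113, -0.5629, -0.3825, 0.5323, 0.1113, -0.5629, -0.3825, 0.5323, 0.1113, -0.5629, -0.3825]' --claw 1

```text
t: 2.28
position: [517.8, -150.0, 120.3]
tool_rot: [-1.571, -0.0, -0.062]
wrist_force: [-0.4, -0.4, 0.8]
finger_gap: 0.998
```

```bash
python3 - <<'E'
from h import *
im=arm.snapshot("scene")[:,:,::-1].copy();print(arm.observe()["position"])
for P in((517.7,-151,20),(496.1,-406.5,18),(517.7,-151,120)):
    u=project("scene",P)[0];print(u);cv2.circle(im,tuple(int(round(a)) for a in u),2,(0,0,255),-1)
cv2.imwrite("pics/s1.png",cv2.resize(im[130:280,70:270],(800,600),interpolation=cv2.INTER_CUBIC))
E
```

```text
[ 517.859 -150.134  120.291]
[183.082 231.376]
[108.492 225.813]
[178.357 212.864]
```

View pics/s1.png

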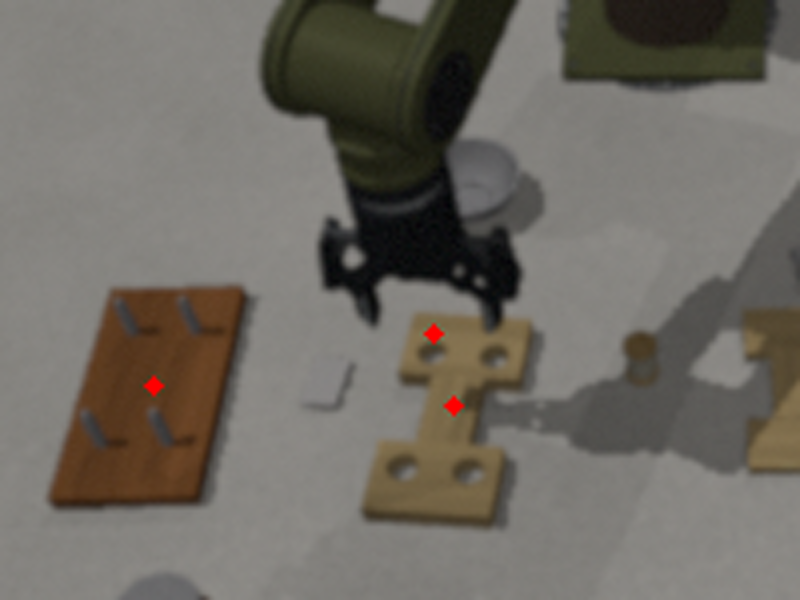

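The scene crop puts the projected centres on the thick board's waist (453,405) and the middle of the base (153,385), so both cameras agree. Descending.

move_arm --commands '[0, 0.03, 0, 0, 0, 0.06, 0, 0, 0, 0.085, 0, 0, 0, 0.1, 0, 0, 0, 0.11, 0, 0, 0, 0.117, 0, 0, 0, 0.117, 0, 0, 0, 0.117, 0, 0]'

```text
t: 3.32
position: [518.4, -151.2, 3.7]
tool_rot: [-1.571, -0.001, -0.063]
wrist_force: [-0.8, 0.6, 0.7]
finger_gap: 0.997
```

move_arm --commands '[0, 0, 0, 0, 0, 0, 0, 0, 0, 0, 0, 0, 0, 0, 0, 0, 0, 0, 0, 0, 0, 0, 0, 0, 0, 0, 0, 0, 0, 0, 0, 0]' --claw 0 --newtons 50

```text
t: 4.32
position: [518.6, -151.4, 3.9]
tool_rot: [-1.572, -0.001, -0.063]
wrist_force: [-0.1, -2.1, 5.2]
finger_gap: 0.504
```

move_arm --commands '[0, -0.01, 0, 0, 0, -0.03, 0, 0, 0, -0.06, 0, 0, 0, -0.09, 0, 0, 0, -0.11, 0, 0, 0, -0.12, 0, 0, 0, -0.12, 0, 0, 0, -0.12, 0, 0]'

```text
t: 5.32
position: [517.0, -150.6, 121.6]
tool_rot: [-1.57, 0.002, -0.063]
wrist_force: [0.8, 0.2, -2.8]
finger_gap: 0.501
```

```bash
python3 - <<'E'
from h import *
im=arm.snapshot("scene")[:,:,::-1];print(arm.observe())
cv2.imwrite("pics/s2.png",cv2.resize(im[130:280,70:270],(800,600),interpolation=cv2.INTER_CUBIC))
E
```

```text
{'t': 5.375, 'joints': array([-0.383, -0.025,  1.997,  0.   ,  1.172, -1.891]), 'qvel': array([ 0.001,  0.001, -0.002, -0.002, -0.001,  0.001]), 'joint_torque': array([  0.006, -34.628, -35.781,   0.002,  -0.006,   0.   ]), 'position': array([ 516.946, -150.587,  121.49 ]), 'tool_rot': array([-1.57 ,  0.003, -0.063]), 'wrist_force': array([ 1.224, -0.619, -3.253]), 'torque': array([-0.004,  0.035, -0.056]), 'finger_gap': 0.49710383154413773}
```

View pics/s2.png

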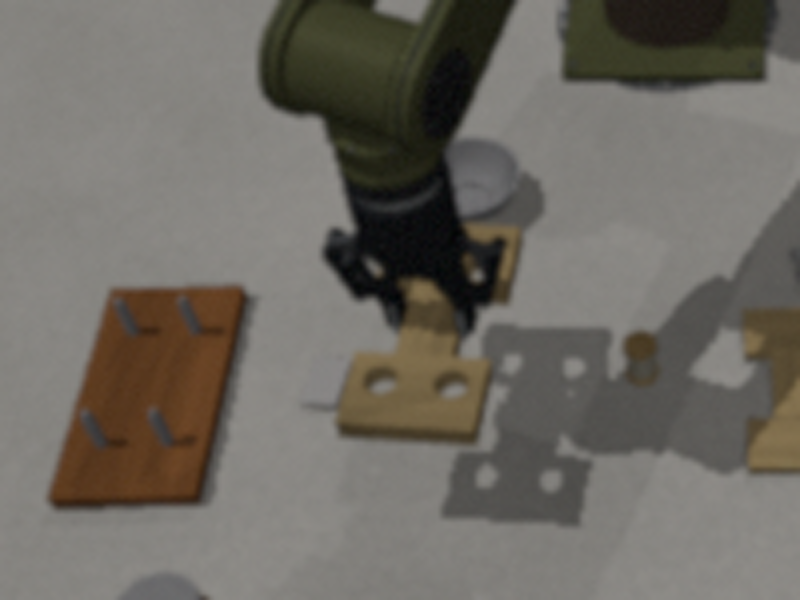

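The thick board is gripped level at the waist, lifted clear by about 118 mm (waist at (430,320)). Carrying it over the base.

move_arm --commands '[0, 0, -0.015, -0.005, -0.001, 0, -0.045, -0.02, -0.002, 0, -0.085, -0.04, -0.003, 0, -0.125, -0.055, -0.004, 0, -0.165, -0.07, -0.004, 0, -0.205, -0.085, -0.005, 0, -0.235, -0.1, -0.005, 0, -0.25, -0.105, -0.005, 0, -0.2564, -0.105, -0.005, 0, -0.2564, -0.105, -0.005, 0, -0.2564, -0.105, -0.005, 0, -0.2564, -0.105]'

```text
t: 6.88
position: [496.9, -405.7, 123.1]
tool_rot: [-1.571, 0.0, 0.043]
wrist_force: [0.5, -0.1, -1.8]
finger_gap: 0.498
```

move_arm --commands '[0, 0.01, 0, 0, 0, 0.02, 0, 0, 0, 0.028, 0, 0, 0, 0.028, 0, 0, 0, 0.028, 0, 0]'

```text
t: 7.5
position: [496.7, -406.7, 95.1]
tool_rot: [-1.571, -0.0, 0.042]
wrist_force: [-0.2, -0.4, -2.7]
finger_gap: 0.5
```

```bash
python3 - <<'E'
from h import *
s=arm.snapshot("scene");t=arm.snapshot("top");st=arm.observe();print(st["position"],st["tool_rot"],st["finger_gap"])
a=cv2.resize(s[160:280,50:180],(390,360),interpolation=cv2.INTER_CUBIC)
b=cv2.resize(t[110:230,330:450],(360,360),interpolation=cv2.INTER_CUBIC)
cv2.imwrite("pics/s3.png",np.hstack([a,b])[...,::-1])
E
```

```text
[ 496.908 -406.84    95.58 ] [-1.571 -0.001  0.042] 0.4972812793687319
```

View pics/s3.png

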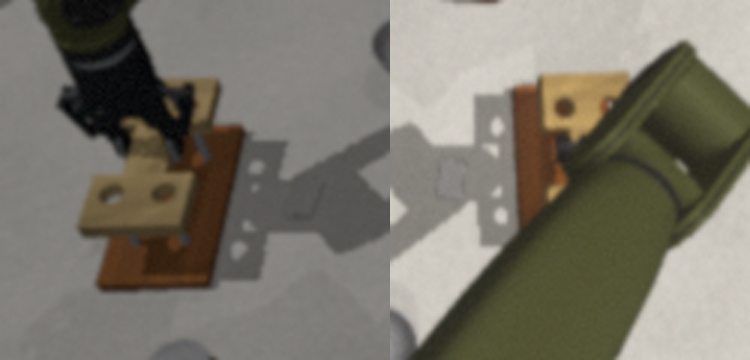

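```bash
python3 - <<'E'
from h import *
c,s=np.cos(.0417),np.sin(.0417)
for y in(-27,27):
    print(project("scene",(496.1+58*c-y*s,-406.5+58*s+y*c,111.5)))
print(toplane("scene",[(87,225),(104.3,223.7)],111.5))
E
```

```text
[[ 86.95 223.36]]
[[104.456 222.923]]
[[ 561.437 -429.065]
 [ 555.909 -376.801]]
```

The hole position read from the picture is within about 4 mm of where it should be, and the fit has 7 mm to spare. Lowering.

move_arm --commands '[-0.001, 0.012, 0, 0, -0.001, 0.024, 0, 0, -0.001, 0.036, 0, 0, -0.001, 0.046, 0, 0, -0.001, 0.055, 0, 0, -0.001, 0.06, 0, 0, -0.001, 0.06, 0, 0]'

```text
t: 8.48
position: [495.5, -406.4, 34.6]
tool_rot: [-1.57, 0.0, 0.042]
wrist_force: [0.1, 0.2, -3.4]
finger_gap: 0.505
```

move_arm --commands '[0, 0.004, 0, 0, 0, 0.007, 0, 0, 0, 0.01, 0, 0, 0, 0.0125, 0, 0, 0, 0.0135, 0, 0, 0, 0.0135, 0, 0, 0, 0.0135, 0, 0]'

```text
t: 9.35
position: [495.8, -406.7, 21.9]
tool_rot: [-1.571, -0.0, 0.042]
wrist_force: [-1.6, 1.9, 1.0]
finger_gap: 0.504
```

Contact shows in the wrist force (-3.4 → +1.0 N). Releasing and raising.

move_arm --commands '[0, 0, 0, 0, 0, 0, 0, 0, 0, 0, 0, 0, 0, 0, 0, 0, 0, 0, 0, 0, 0, 0, 0, 0]' --claw 1

```text
t: 10.1
position: [495.6, -406.5, 21.5]
tool_rot: [-1.571, 0.0, 0.042]
wrist_force: [-0.7, -0.2, 0.2]
finger_gap: 1.0
```

move_arm --commands '[0, -0.01, 0, 0, 0, -0.03, 0, 0, 0, -0.06, 0, 0, 0, -0.1, 0, 0, 0, -0.13, 0, 0, 0, -0.13, 0, 0, 0, -0.13, 0, 0]'

```text
t: 10.98
position: [495.4, -406.3, 151.4]
tool_rot: [-1.571, 0.0, 0.042]
wrist_force: [0.1, 0.6, -0.5]
finger_gap: 0.999
```

move_arm --commands '[0.004, 0, 0.06, 0.015, 0.008, 0, 0.12, 0.03, 0.012, 0, 0.18, 0.05, 0.016, 0, 0.24, 0.07, 0.02, 0, 0.3, 0.09, 0.023, 0, 0.36, 0.1, 0.027, 0, 0.42, 0.12, 0.031, 0, 0.48, 0.14, 0.035, 0, 0.54, 0.155, 0.038, 0, 0.6, 0.17, 0.042, 0, 0.66, 0.19, 0.046, 0, 0.72, 0.205, 0.0505, 0.015, 0.78, 0.22, 0.0513, 0.0315, 0.8028, 0.229, 0.0513, 0.0315, 0.8028, 0.229, 0.0513, 0.0315, 0.8028, 0.229, 0.0513, 0.0315, 0.8028, 0.229, 0.0513, 0.0315, 0.8028, 0.229]'

```text
t: 13.22
position: [514.0, 396.9, 120.8]
tool_rot: [-1.57, -0.001, -0.189]
wrist_force: [0.9, 0.1, 0.2]
finger_gap: 0.995
```

```bash
python3 - <<'E'
from h import *
s=arm.snapshot("scene");t=arm.snapshot("top");st=arm.observe();print(st["t"],st["position"],st["tool_rot"])
hsv=cv2.cvtColor(t,cv2.COLOR_RGB2HSV)[126:206,348:428]
# base/board by hue/brightness: board lighter
m=((hsv[...,1]>60)&(hsv[...,0]>12)&(hsv[...,0]<30)&(hsv[...,2]>120)).astype(np.uint8)
k,l,q,_=cv2.connectedComponentsWithStats(m);i=1+np.argmax(q[1:,4]);ys,xs=np.where(l==i)
print("thick on base",cv2.minAreaRect(toplane("top",np.c_[xs+348,ys+126],38).astype(np.float32)))
im=s.copy();u=project("scene",(513,397.65,12))[0];cv2.circle(im,tuple(int(round(a)) for a in u),2,(255,0,0),-1)
a=cv2.resize(im[170:290,280:410],(390,360),interpolation=cv2.INTER_CUBIC)
b=cv2.resize(s[170:290,50:180],(390,360),interpolation=cv2.INTER_CUBIC)
cv2.imwrite("pics/s4.png",np.hstack([a,b])[...,::-1])
E
```

```text
13.325 [513.851 397.183 120.698] [-1.57  -0.001 -0.188]
thick on base ((493.2215270996094, -405.1790466308594), (213.64817810058594, 112.63459777832031), 1.5974034070968628)
```

View pics/s4.png

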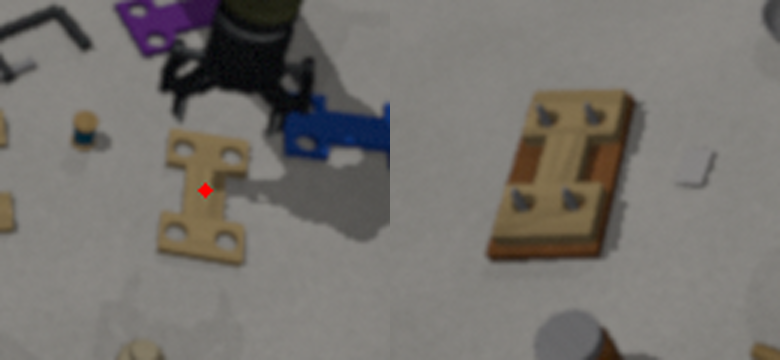

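The thick board sits flat with all four posts through (right panel, around (560,165)), and the red dot is on the thin board's waist at (205,190). Taking the thin board.

move_arm --commands '[-0.001, 0.03, 0, 0, -0.001, 0.06, 0, 0, -0.001, 0.085, 0, 0, -0.001, 0.1, 0, 0, -0.001, 0.11, 0, 0, -0.001, 0.1175, 0, 0, -0.001, 0.1175, 0, 0, -0.001, 0.1175, 0, 0]'

```text
t: 14.32
position: [513.0, 398.2, 3.4]
tool_rot: [-1.57, -0.001, -0.187]
wrist_force: [1.2, -0.2, -0.4]
finger_gap: 1.002
```

move_arm --commands '[0, 0, 0, 0, 0, 0, 0, 0, 0, 0, 0, 0, 0, 0, 0, 0, 0, 0, 0, 0, 0, 0, 0, 0, 0, 0, 0, 0, 0, 0, 0, 0]' --claw 0 --newtons 40

```text
t: 15.32
position: [512.9, 398.2, 3.2]
tool_rot: [-1.57, -0.001, -0.187]
wrist_force: [-0.7, 1.2, 5.8]
finger_gap: 0.502
```

move_arm --commands '[0, -0.01, 0, 0, 0, -0.03, 0, 0, 0, -0.06, 0, 0, 0, -0.1, 0, 0, 0, -0.13, 0, 0, 0, -0.14, 0, 0, 0, -0.14, 0, 0, 0, -0.14, 0, 0]'

```text
t: 16.32
position: [511.5, 397.2, 140.5]
tool_rot: [-1.573, 0.002, -0.187]
wrist_force: [-0.4, -0.8, -0.4]
finger_gap: 0.5
```

move_arm --commands '[0.0025, 0, -0.015, -0.005, 0.0075, 0, -0.045, -0.015, 0.0151, 0, -0.09, -0.03, 0.0236, 0, -0.14, -0.04, 0.032, 0, -0.19, -0.055, 0.0404, 0, -0.24, -0.07, 0.0488, 0, -0.29, -0.085, 0.0572, 0, -0.34, -0.1, 0.0657, 0, -0.39, -0.115, 0.0741, 0, -0.44, -0.13, 0.0825, 0, -0.49, -0.145, 0.0909, 0, -0.54, -0.16, 0.0993, 0, -0.59, -0.17, 0.1078, 0, -0.64, -0.185, 0.1162, 0, -0.69, -0.2, 0.1246, 0, -0.74, -0.215, 0.1305, 0, -0.775, -0.225, 0.1335, 0, -0.7929, -0.229, 0.1335, 0, -0.7929, -0.229, 0.1335, 0, -0.7929, -0.229]'

```text
t: 18.82
position: [495.8, -404.7, 142.1]
tool_rot: [-1.57, 0.001, 0.042]
wrist_force: [0.4, -0.4, -2.1]
finger_gap: 0.499
```

move_arm --commands '[0, 0.01, 0, 0, 0, 0.025, 0, 0, 0, 0.04, 0, 0, 0, 0.048, 0, 0, 0, 0.048, 0, 0, 0, 0.048, 0, 0]'

```text
t: 19.58
position: [496.2, -406.4, 95.0]
tool_rot: [-1.571, -0.001, 0.042]
wrist_force: [0.2, -0.7, -1.7]
finger_gap: 0.495
```

```bash
python3 - <<'E'
from h import *
s=arm.snapshot("scene");st=arm.observe();print(st["position"],st["tool_rot"],st["finger_gap"])
im=cv2.resize(s[160:280,50:180],(780,720),interpolation=cv2.INTER_CUBIC)
c,q=np.cos(.0417),np.sin(.0417)
zt=st["position"][2]-3.2+12
for x in(-58,58):
  for y in(-27,27):
    u=project("scene",(496.1+x*c-y*q,-406.5+x*q+y*c,zt))[0]
    cv2.circle(im,tuple(int(round(a)) for a in (u-[50,160])*6),4,(255,0,0),-1)
cv2.imwrite("pics/s5.png",cv2.resize(im[:600],None,fx=1,fy=1)[...,::-1])
E
```

```text
[ 496.345 -406.483   95.262] [-1.572 -0.001  0.042] 0.49588942144016385
```

View pics/s5.png

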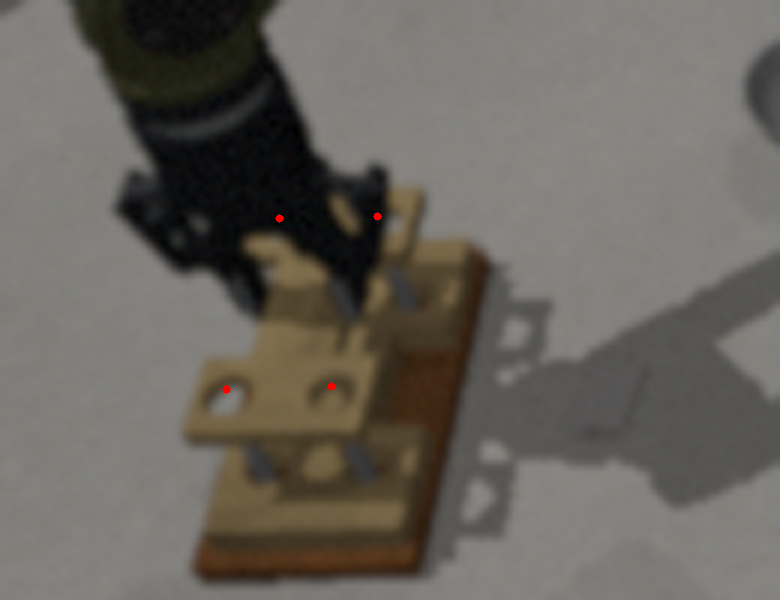

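The projected dots fall inside the holes ((226,389) and (331,386), off by about 2–3 mm), so I'm lowering the thin board.

move_arm --commands '[-0.001, 0.01, 0, 0, -0.001, 0.02, 0, 0, -0.001, 0.03, 0, 0, -0.001, 0.036, 0, 0, -0.001, 0.042, 0, 0, -0.001, 0.046, 0, 0, -0.001, 0.046, 0, 0]'

```text
t: 20.5
position: [494.9, -406.0, 48.2]
tool_rot: [-1.57, 0.0, 0.042]
wrist_force: [0.4, 0.6, -0.3]
finger_gap: 0.498
```

move_arm --commands '[0, 0.003, 0, 0, 0, 0.005, 0, 0, 0, 0.007, 0, 0, 0, 0.0085, 0, 0, 0, 0.0085, 0, 0, 0, 0.0085, 0, 0]'

```text
t: 21.25
position: [495.0, -406.1, 41.1]
tool_rot: [-1.571, 0.0, 0.042]
wrist_force: [-3.6, 2.1, 5.6]
finger_gap: 0.501
```

Contact at the expected height (5.6 N). Releasing and raising.

move_arm --commands '[0, 0, 0, 0, 0, 0, 0, 0, 0, 0, 0, 0, 0, 0, 0, 0, 0, 0, 0, 0, 0, 0, 0, 0]' --claw 1

```text
t: 22.0
position: [495.0, -406.1, 40.0]
tool_rot: [-1.571, 0.0, 0.042]
wrist_force: [0.1, -0.0, -0.9]
finger_gap: 0.999
```

move_arm --commands '[0, -0.01, 0, 0, 0, -0.03, 0, 0, 0, -0.06, 0, 0, 0, -0.1, 0, 0, 0, -0.15, 0, 0, 0, -0.15, 0.06, 0, 0, -0.15, 0.12, 0, 0, -0.15, 0.18, 0, 0, -0.15, 0.24, 0, 0, -0.15, 0.3, 0, 0, -0.15, 0.3, 0, 0, -0.15, 0.3, 0]'

```text
t: 23.5
position: [483.0, -106.5, 191.6]
tool_rot: [-1.572, -0.002, 0.042]
wrist_force: [-0.1, -0.6, -0.4]
finger_gap: 1.005
```

```bash
python3 - <<'E'
from h import *
s=arm.snapshot("scene");t=arm.snapshot("top");st=arm.observe();print(st["t"],st["position"])
a=cv2.resize(s[170:290,50:180],(390,360),interpolation=cv2.INTER_CUBIC)
b=cv2.resize(t[110:230,330:450],(360,360),interpolation=cv2.INTER_CUBIC)
cv2.imwrite("pics/s6.png",np.hstack([a,b])[...,::-1])
E
```

```text
23.6 [ 482.815 -107.346  190.904]
```

View pics/s6.png

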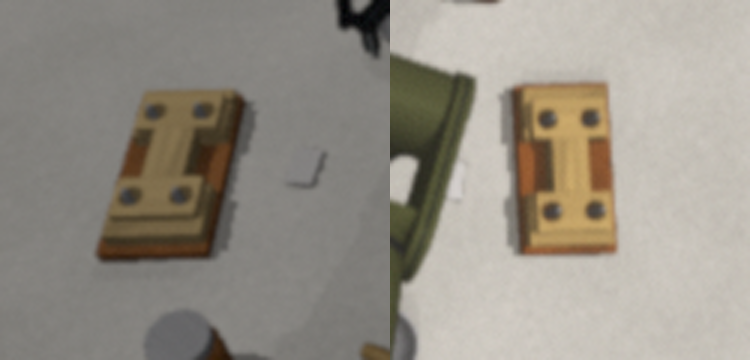

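Both views show the stack flat, with all four posts through both boards and the arm clear. Handing in.

```bash
python3 -c "
from workcell import arm
print(arm.hand_in())"
```

```text
the job is handed in; nothing more can be done
None
```

The press is back together and I handed the job in at about 23.6 s of the 64 s allowed. The thick drilled board sits over all four posts on the base, and the thin drilled board sits on top of it. I pinched each board at the waist, set it down until the wrist force showed contact, then released it. The hand-in gives no verdict.

- **Seating:** the last pictures from both cameras show both boards flat with all four posts through, and the arm clear. The gripper heights at contact (21.9 mm and 41.1 mm) match a seated stack to within 1 mm.
- **Blank board:** the gripper never came near its level, only passing over it. I did not measure its position again at the end.
- **Disagreements:** with each board held above the posts, hole positions read from the scene camera were 2–4 mm off along x, within the 7 mm to spare. A colour-based outline of the seated thick board came out too large (214 x 113 mm instead of 200 x 104), because it probably included part of the base. I relied on the pictures and contact heights instead.

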